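# Unfold the crank and clamp the bottle

## Task

Clamp the needle-cap bottle upright in the bench clamp so that its cap can be worked on: fold the hand wheel's red crank handle out until it stands fully upright, then use it to wind the wheel clockwise until the jaw holds the bottle firmly against the V-block without crushing it. Do not wind the wheel while the handle is still folded, leave the handle standing up, and leave the other things on the bench alone.

Things in the scene. Friction and masses are not known exactly. Their poses are not given: they have to be found in the camera images.
- clamp: Bench clamp, bolted down, standing elsewhere every time: grey base plate 315x130x12 mm, blue housing, black level hand wheel 140 mm across on top. Origin on the bench under the wheel's upright axis; +x is the clamping direction, from wheel to jaws; z up. Jaw, bottle and V-block lie 55 to 215 mm along +x; the bottle's tip is 113 mm above the bench, jaw and V-block lower than the wheel.
- wheel_centre (a point): Point on the hand wheel's upright axis at the height of its flat top face, 82 mm above the bench.
- wheel (a joint): Turn of the hand wheel, rad; clockwise seen from above is positive and closes the clamp, 9 mm of jaw travel per rad. Its zero does not tell where the jaw meets the bottle. The bottle is home after 1.5 to 6 rad of winding (up to one turn). A brake (0.45 Nm, 5 to 8 N at the handle) holds the wheel where it is left. Hard stop at 6.8.
- handle (a joint): Fold-away crank handle: 0 = folded flat over the wheel, 1.571 = unfolded, standing upright against its stop. Stiff hinge (0.3 Nm, about 4 N at 72 mm from the pivot): stays where it is left, and folds again if pushed hard towards the wheel's axis.
- handle_pivot (a point): Hinge of the handle, between two steel ears (16 mm along the handle, 25 mm across, their top 20 mm above the wheel's top face). It lies 58 mm from the wheel's axis and 13 mm above the wheel's top face; the hinge line is level and tangential to the wheel.
- handle_end (a point): Free end of the handle on its centre line, 90 mm from the pivot. Folded, the handle lies level from the pivot across the wheel's axis to 32 mm beyond, its underside 4 mm above the wheel's top face. Unfolded, the end is 103 mm above that face.
- grip: Red round grip, 18 mm in diameter, 68 mm long (from 22 to 90 mm from the pivot), spinning freely on the handle's spindle. Origin at the pivot, -x along the handle to its end.
- bottle_centre (a point): White squeeze bottle with a black needle cap, 39 mm in diameter, 101 mm high, about 60 g: centre of its body, 34 mm above its underside. It stands loose on the base plate between the jaw and the V-block.
- bottle: The same bottle: origin at the centre of its underside, z up. Pushed by a rubber pad sprung on the jaw (3 N/mm): once the bottle is home in the V and stops moving, each further rad of the wheel adds 27 N of squeeze and 4 N to the push at the handle. A proper hold is about 28 N, roughly 1 rad past that point; under 12 N it slips, over 45 N it is crushed.
- vblock: Blue V-block with black rubber faces, 84 mm wide, 46 mm high, bolted on the base plate. Origin: where the bottle's axis stands when home in the V; +x away from the wheel.
- green_box: Bystander: olive-green hinged parts box 91x124x46 mm, on the bench away from the clamp; origin at the centre of its underside.
- steel_brush: Bystander: black-handled steel brush 22x166x12 mm, on the bench away from the clamp; origin at the centre of its underside.
- nylon_brush: Bystander: black nylon brush 22x170x13 mm, on the bench away from the clamp; origin at the centre of its underside.
- white_bottle: Bystander: white bottle, lying down, 95x39x37 mm, on the bench away from the clamp; origin at the centre of its underside.
- t_grip: Bystander: black T-shaped rod handle 62x62x18 mm, on the bench away from the clamp; origin at the centre of its underside.
- mop: Bystander: woolly bore mop 24x70x24 mm, on the bench away from the clamp; origin at the centre of its underside.
Mind the look-alikes: they are no part of the job. What is shaped like the bottle but orange or pink is not meant.

How it is judged (in metres and radians):
On the way, in this order (a step that is already met when the one before it is completed fails the run):
1. the handle is unfolded upright (value of joint handle above 1.4 rad), for 0.2 s.
2. the wheel is being wound by its unfolded handle (value of joint handle above 1.3 rad and distance of handle_pivot from where it was at the start of the episode above 0.05 m and contact force between the fingers and grip above 0.5 N), for 0.1 s.
3. the bottle is held firmly in the V-block (contact force between bottle and vblock between 12 and 45 N and horizontal distance between bottle and vblock below 0.008 m and angle between bottle's own z axis and vertical below 0.12 rad), for 0.2 s.
At the end, for the whole second after the job is handed in: The bottle stands upright (within 0.12 rad) within 8 mm of fully home in the V-block, pressed against it with 12 to 45 N, at rest; the handle is still up (over 1.3 rad) (all of step 3 and value of joint handle above 1.3 rad and linear speed of bottle below 0.02 m/s); the robot touches nothing.
It fails at once if the wheel is wound (its rim moved over 35 mm) while the handle is not unfolded (under 1.2 rad) (value of joint handle below 1.2 rad and distance of handle_pivot from where it was at the start of the episode above 0.035 m).
It fails at once if the bottle is crushed (over 60 N) (contact force between bottle and vblock above 60 N).
It fails at once if another thing on the bench is moved over 40 mm (distance of any of green_box, steel_brush, nylon_brush, white_bottle, t_grip, mop from where it was at the start of the episode above 0.04 m).
It also fails if it takes over 58 s, if anything falls off the work surface, if the arm or the gripper's body presses on something with over 40 N, if the wrist force passes 120 N, or if a joint passes its speed limit or range.

## Robot

A 6-joint arm with a two-finger parallel gripper is mounted at the origin on a cart in front of the work surface, level with it; the furniture and walls round the work are solid. World frame = base frame: x ahead of the robot, y to its left, z up, the work surface at z = 0. Lengths are in m, angles in degrees, forces in N, time in s.
With the tool pointing down it reaches from about 0.225 to 0.725 m from the base axis. Payload 3.1 kg.
Tool frame: the origin (TCP) lies between the finger pads; the fingertips stand 19 mm ahead of it and the grasp point (between the pads) is the TCP; z points along the fingers, y is the direction in which the jaws open and shut (so a half turn about z gives the same grasp; the last joint's range is limited). The gripper opens to 85 mm and grips with 20 to 120 N. Pads are 22 mm wide; open, the fingers measure 114 mm over their backs; the gripper's body (76 mm by 85 mm) begins 54 mm behind the grasp point. The pads swing forward as they close: fully open they stand 13 mm farther back than shut.
Start: joints at [60.057, 2.75, 5.684, 92.934, 0, 82.678], TCP at [0.202, 0.485, 0.25] pointing down, gripper open.
Joint ranges: [-166.93, 166.93], [-56.73, 111.36], [-69.38, 81.34], [-121.58, 131.49], [-85.45, 84.26], [-180, 180]. Speed limits (degrees/s): [159.86, 159.86, 180, 180, 180, 180].

## Interface

Orientations are given as [roll, pitch, yaw] about the fixed x, y, z axes, in that order (R = Rz(yaw) Ry(pitch) Rx(roll)).
In Python, from plant import r gives the robot as it stands.
- The arm moves only by the tool drive_tool, never from a script. Its argument "series" is a list of rows, each an object of numbers: "gripper": the closure, from 0 (fully open) to 1 (shut); "x", "y", "z": the shift along the tool's x, y, z in units of 30 mm (1.0 is 30 mm); "yaw": the turn about the tool's z in units of 5 degrees (1.0 is 5 degrees). A call has exactly 8 rows; each row is the pose to reach, as a shift and turn from the pose measured when the call began, along the tool's axes at that moment; what a row does not reach only later rows make up. A row lasts 1/12 s, in which the tool goes at most 41.7 mm and 7.16 degrees, less where a joint would pass 70% of its speed; a pose out of reach is approached as far as the arm can. A call with a gripper value outside its range is refused whole. The fingers move at their own pace and stop on an object; "squeeze" is the grip in N (left out, the last holds). Time passes only in rows, so rows that repeat a pose let the fingers close, or fill a call up. It gives the time, the measured TCP pose, the force and the opening at its end, in the units of the state.
- r.get_state(): the state, without advancing time (a new reading comes with each control period).
- r.camera(name): name is "scene" or "top" or "wrist"; returns a dict with "image" (384x512x3 uint8, red, green, blue), "fx", "fy", "cx", "cy" (pixels), "k1" (the pictures are not rectified: a ray, as slopes to the right and down, at radius r is drawn at 1 + k1 r^2 times it, then the intrinsics apply), "position" and "orientation" of the camera in the world; the wrist camera has in their place "T_tool_cam" (4x4, takes a point from camera to tool coordinates, whose origin is the TCP and whose axes are the flange's). Camera axes: x right, y up, looking along -z (the intrinsics and any distortion apply to the point x, -y, -z); pixel columns grow to the right and rows downward; lengths in m; the calibration is good to about 2 mm. A picture is of the moment at which its call begins: read the wrist's pose just before it. There is no depth.
- r.job_done(): hands the job in, once; it reports no verdict.
The state is a dict: "t": time; "joint_pos": joint angles; "qvel": joint speeds; "joint_efforts": joint torques, N m; "eef_pos": TCP position; "ee_rot": TCP orientation; "wrist_force": force on the tool from outside, world axes, zero at the start; "torque": the same for the moment, N m; "grip_width": finger opening in m.
Only numpy, scipy, OpenCV 4.12 (cv2) and the standard library are available. Lean on these libraries where they do the work, as an engineer would, in place of code of your own. Each camera call takes 0.05 s, during which the arm holds its last target.

## Working session

There is one attempt and no reset: what is moved stays moved. The work goes in short steps, Python scripts to look and compute and a tool call to move; the robot and the scene stay as the last step left them, time stands still between calls to the robot, and variables do not carry over. Pictures are saved under pics/ and viewed, and the job is handed in when it is done.

Besides the shell and the picture viewer there is one more tool, called after "Request:" as name(argument=value, ...) on one line, values as JSON. drive_tool: Moves the arm, as the interface text tells. Its arguments: {"type":"object","properties":{"series":{"type":"array","items":{"type":"object","properties":{"gripper":{"type":"number"},"x":{"type":"number"},"y":{"type":"number"},"z":{"type":"number"},"yaw":{"type":"number"}}}},"squeeze":{"type":"number"}},"required":["series"]}

```bash
ls; mkdir -p pics; cat > h.py <<'E'
import numpy as np,cv2,json
from plant import r
from scipy.spatial.transform import Rotation as R
def snap(name,fn):
    s=r.get_state(); c=r.camera(name)
    cv2.imwrite('pics/'+fn,cv2.cvtColor(c['image'],cv2.COLOR_RGB2BGR)); return s,c
E
python3 - <<'E'
from h import *
s=r.get_state(); print(s)
import pickle
d={}
for n in ['scene','top','wrist']:
    s,c=snap(n,n+'0.png'); d[n]=(s,c); print({k:v for k,v in c.items() if k!='image'})
pickle.dump(d,open('d0.pkl','wb'))
E
```

```text
pics
{'t': 0.0, 'joint_pos': array([ 6.00591497e+01,  2.79245629e+00,  5.59146251e+00,  9.29318378e+01,
       -1.16466629e-04,  8.26767240e+01]), 'qvel': array([-0.03494991,  0.04613969,  0.01037531, -0.04909631,  0.11315036,
        0.02436783]), 'joint_efforts': array([ 7.86636770e-05, -3.38780916e+01,  3.20014679e+01,  2.02076597e-02,
       -6.45864802e-06,  6.29177649e-06]), 'eef_pos': array([0.20164404, 0.48413043, 0.24911973]), 'ee_rot': array([-1.79868237e+02, -1.68161889e-02,  1.57382406e+02]), 'wrist_force': array([ 0.01148037, -0.78533485,  0.16938678]), 'torque': array([ 0.01317251, -0.02612838, -0.01350524]), 'grip_width': 0.08552847791744095}
{'fx': 390.5592521920261, 'fy': 390.5592521920261, 'cx': 260.78665721656427, 'cy': 188.92727166949075, 'k1': 0.005714428997915018, 'position': array([ 0.11233653, -0.85631163,  0.75122886]), 'orientation': array([ 54.87702332,  -0.9319928 , -26.39404451])}
{'fx': 412.272785590611, 'fy': 412.272785590611, 'cx': 260.4150466925669, 'cy': 194.0343578938496, 'k1': -0.039151041118977145, 'position': array([ 0.41022952, -0.03654355,  1.28290395]), 'orientation': array([  7.55234351,  -0.16518572, -89.35412644])}
{'fx': 324.20110698627883, 'fy': 324.20110698627883, 'cx': 255.29261502832932, 'cy': 186.79221818029626, 'k1': 0.002789082558514579, 'T_tool_cam': array([[ 2.08987280e-04,  9.53604600e-01,  3.01061826e-01,
         7.77512473e-02],
       [ 9.99999953e-01, -1.31695854e-04, -2.77024488e-04,
         8.61893630e-04],
       [-2.24523232e-04,  3.01061869e-01, -9.53604583e-01,
        -1.22457801e-01],
       [ 0.00000000e+00,  0.00000000e+00,  0.00000000e+00,
         1.00000000e+00]])}
```

View pics/scene0.png

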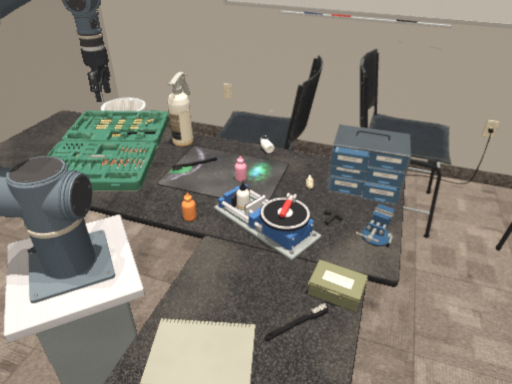

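View pics/top0.png

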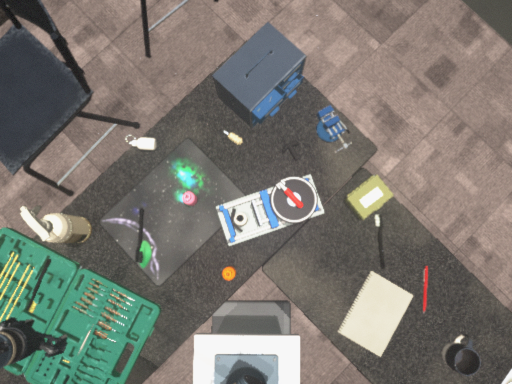

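View pics/wrist0.png

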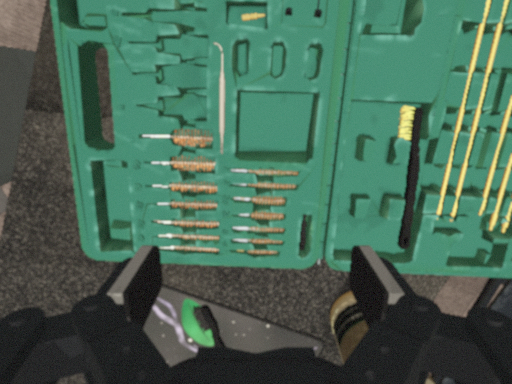

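```bash
cat >> h.py <<'E'
def pose(c,s=None):
    if 'T_tool_cam' in c:
        T=np.eye(4);T[:3,:3]=R.from_euler('xyz',s['ee_rot'],degrees=True).as_matrix();T[:3,3]=s['eef_pos']
        T=T@c['T_tool_cam'];return T[:3,:3],T[:3,3]
    return R.from_euler('xyz',c['orientation'],degrees=True).as_matrix(),np.array(c['position'])
def ray(c,uv,s=None):
    Rm,p=pose(c,s); uv=np.atleast_2d(np.array(uv,float))
    d=np.c_[(uv[:,0]-c['cx'])/c['fx'],(uv[:,1]-c['cy'])/c['fy']]; u=d.copy()
    for _ in range(20): u=d/(1+c['k1']*(u**2).sum(1,keepdims=True))
    return p,np.c_[u[:,0],-u[:,1],-np.ones(len(u))]@Rm.T
def onplane(c,uv,z,s=None):
    p,d=ray(c,uv,s); return p+d*((z-p[2])/d[:,2])[:,None]
def proj(c,P,s=None):
    Rm,p=pose(c,s); q=(np.atleast_2d(P)-p)@Rm; u=np.c_[q[:,0],-q[:,1]]/(-q[:,2:3])
    u=u*(1+c['k1']*(u**2).sum(1,keepdims=True)); return np.c_[c['cx']+c['fx']*u[:,0],c['cy']+c['fy']*u[:,1]]
E
python3 - <<'E'
from h import *
import pickle
d=pickle.load(open('d0.pkl','rb'))
im=cv2.cvtColor(d['top'][1]['image'],cv2.COLOR_RGB2BGR)
cv2.imwrite('pics/topz.png',cv2.resize(im[160:260,200:340],None,fx=5.7,fy=5.7,interpolation=cv2.INTER_CUBIC))
im=cv2.cvtColor(d['scene'][1]['image'],cv2.COLOR_RGB2BGR)
cv2.imwrite('pics/scenez.png',cv2.resize(im[170:260,205:330],None,fx=6.4,fy=6.4,interpolation=cv2.INTER_CUBIC))
for n,uv,z in [('wheel',(294,200),.082),('bottle',(241,212),.1),('green',(370,197),.046),('mop',(232,137),.02)]:
    print(n,onplane(d['top'][1],uv,z))
E
```

```text
wheel [[ 0.55296919 -0.13694995  0.082     ]]
bottle [[0.51428882 0.01709514 0.1       ]]
green [[ 0.56904958 -0.37086351  0.046     ]]
mop [[0.75788557 0.05325326 0.02      ]]
```

View pics/topz.png

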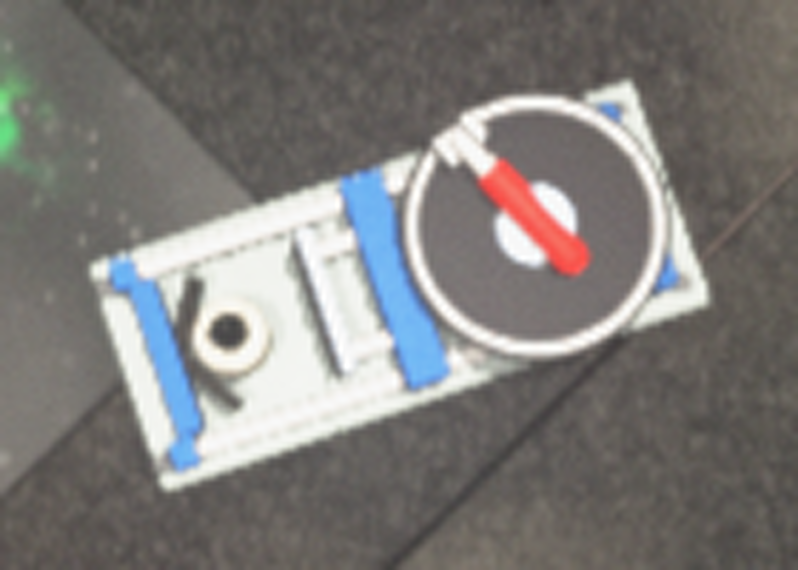

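View pics/scenez.png

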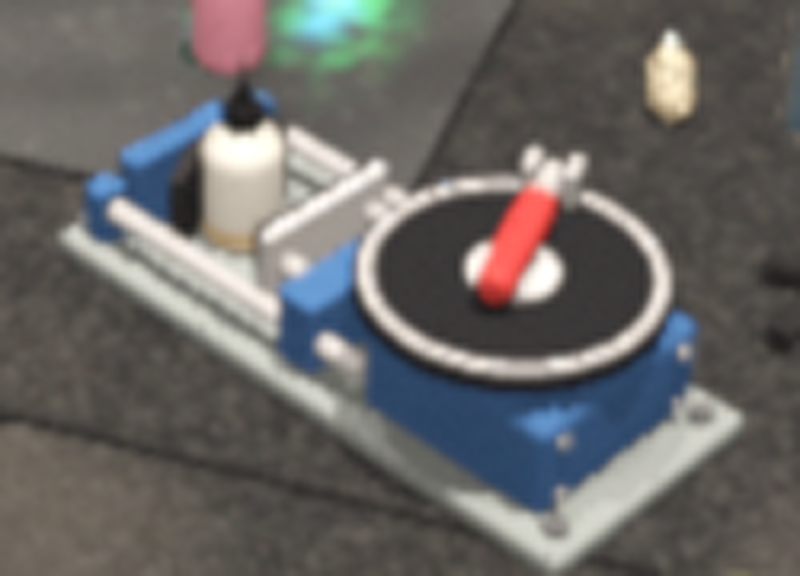

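```bash
python3 - <<'E'
from h import *
import pickle
d=pickle.load(open('d0.pkl','rb'))
t=d['top'][1]
w=onplane(t,(294,199.6),.082)[0]; p=onplane(t,(281.05,184.6),.1)[0]; e=onplane(t,(301.2,206.5),.1)[0]
print(w,p,e,np.linalg.norm((p-w)[:2]),np.degrees(np.arctan2(*(p-e)[1::-1])),np.degrees(np.arctan2(*(p-w)[1::-1])))
s=r.get_state()
T=R.from_euler('xyz',s['ee_rot'],degrees=True).as_matrix()
tgt=np.array([.553,-.137,.25]); print(T.T@(tgt-s['eef_pos'])/.03)
E
```

```text
[ 0.55415112 -0.13694918  0.082     ] [ 0.59542345 -0.09779281  0.1       ] [ 0.53218816 -0.15624454  0.1       ] 0.056891352117843456 42.74884179418494 43.4929859337236
[-1.87736348e+01 -1.46103192e+01  9.19449288e-04]
```

Request:
drive_tool(series=[{"x":-18.8,"y":-14.6,"z":0,"yaw":-13,"gripper":0},{"x":-18.8,"y":-14.6,"z":0,"yaw":-13,"gripper":0},{"x":-18.8,"y":-14.6,"z":0,"yaw":-13,"gripper":0},{"x":-18.8,"y":-14.6,"z":0,"yaw":-13,"gripper":0},{"x":-18.8,"y":-14.6,"z":0,"yaw":-13,"gripper":0},{"x":-18.8,"y":-14.6,"z":0,"yaw":-13,"gripper":0},{"x":-18.8,"y":-14.6,"z":0,"yaw":-13,"gripper":0},{"x":-18.8,"y":-14.6,"z":0,"yaw":-13,"gripper":0}], squeeze=35)

```text
t: 0.82
eef_pos: [0.3448, 0.2344, 0.2502]
ee_rot: [-180.0, -0.1, -153.2]
wrist_force: [1.2, -0.1, -1.1]
grip_width: 0.0854
```

```bash
cat >> h.py <<'E'
def rel(tgt,yaw=None):
    s=r.get_state();T=R.from_euler('xyz',s['ee_rot'],degrees=True).as_matrix()
    print('xyz units',np.round(T.T@(np.array(tgt)-s['eef_pos'])/.03,2), 'yaw', None if yaw is None else round(-((yaw-s['ee_rot'][2]+180)%360-180)/5,2))
E
python3 -c "
from h import *
rel([.553,-.137,.25],-137)"
```

```text
xyz units [-6.000e-01 -1.418e+01  1.000e-02] yaw -3.23
```

Request:
drive_tool(series=[{"x":-0.6,"y":-14.2,"z":0,"yaw":-3.2,"gripper":0},{"x":-0.6,"y":-14.2,"z":0,"yaw":-3.2,"gripper":0},{"x":-0.6,"y":-14.2,"z":0,"yaw":-3.2,"gripper":0},{"x":-0.6,"y":-14.2,"z":0,"yaw":-3.2,"gripper":0},{"x":-0.6,"y":-14.2,"z":0,"yaw":-3.2,"gripper":0},{"x":-0.6,"y":-14.2,"z":0,"yaw":-3.2,"gripper":0},{"x":-0.6,"y":-14.2,"z":0,"yaw":-3.2,"gripper":0},{"x":-0.6,"y":-14.2,"z":0,"yaw":-3.2,"gripper":0}])

```text
t: 1.48
eef_pos: [0.5002, -0.0435, 0.2501]
ee_rot: [180.0, -0.1, -137.2]
wrist_force: [0.8, 0.7, 0.5]
grip_width: 0.0851
```

```bash
python3 -c "
from h import *
rel([.553,-.137,.25],-137)"
```

```text
xyz units [ 0.83 -3.48  0.  ] yaw -0.04
```

Request:
drive_tool(series=[{"x":0.8,"y":-3.5,"z":0,"yaw":0,"gripper":0},{"x":0.8,"y":-3.5,"z":0,"yaw":0,"gripper":0},{"x":0.8,"y":-3.5,"z":0,"yaw":0,"gripper":0},{"x":0.8,"y":-3.5,"z":0,"yaw":0,"gripper":0},{"x":0.8,"y":-3.5,"z":0,"yaw":0,"gripper":0},{"x":0.8,"y":-3.5,"z":0,"yaw":0,"gripper":0.35},{"x":0.8,"y":-3.5,"z":0,"yaw":0,"gripper":0.35},{"x":0.8,"y":-3.5,"z":0,"yaw":0,"gripper":0.35}])

```text
t: 2.15
eef_pos: [0.5536, -0.1356, 0.2506]
ee_rot: [-180.0, -0.1, -137.1]
wrist_force: [-0.6, -0.1, 0.5]
grip_width: 0.0559
```

```bash
python3 -c "
from h import *
import pickle
s,c=snap('wrist','w1.png');pickle.dump((s,c),open('w1.pkl','wb'));print(s['t'],s['eef_pos'],s['ee_rot'],s['wrist_force'],s['grip_width'])"
```

```text
2.15 [ 0.55357653 -0.13556028  0.25057975] [-1.79997573e+02 -6.86215389e-02 -1.37086012e+02] [-0.59541806 -0.0679205   0.54517986] 0.05594829677324271
```

View pics/w1.png

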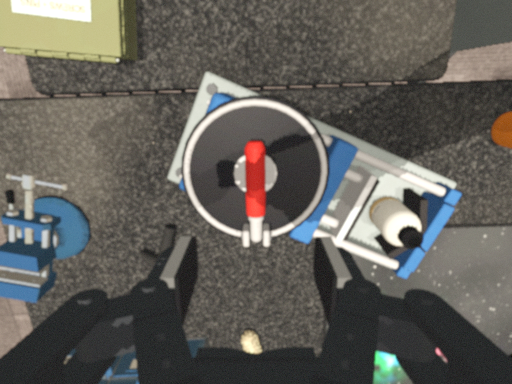

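```bash
python3 - <<'E'
from h import *
import pickle
s,c=pickle.load(open('w1.pkl','rb'))
hsv=cv2.cvtColor(c['image'],cv2.COLOR_RGB2HSV)
red=((hsv[...,1]>150)&(hsv[...,2]>80)&((hsv[...,0]<8)|(hsv[...,0]>172))).astype(np.uint8)
red[:100]=0;red[260:]=0;red[:,:200]=0;red[:,320:]=0
v,u=np.nonzero(red); print('red',len(u),u.min(),u.max(),v.min(),v.max())
# rim: bright low-sat ring; scan radially for last bright pixel
g=c['image'].astype(int).min(2)
P=onplane(c,np.c_[u,v],.095,s)[:,:2]; m=P.mean(0); U,S,Vt=np.linalg.svd(P-m); a=Vt[0]
if a@[.73,.68]<0:a=-a
pr=(P-m)@a; print('grip axis az',np.degrees(np.arctan2(a[1],a[0])),'ends',m+a*pr.min(),m+a*pr.max(),np.ptp(pr))
pts=[]
for k in np.arange(0,360,4):
    t=np.radians(k); 
    for rr in np.arange(85,60,-.25):
        x=255+rr*np.cos(t);y=168+rr*np.sin(t)
        if g[int(round(y)),int(round(x))]>150: pts.append((x,y));break
pts=np.array(pts);Q=onplane(c,pts,.082,s)[:,:2]
for _ in range(6):
    A=np.c_[2*Q,np.ones(len(Q))];sol=np.linalg.lstsq(A,(Q**2).sum(1),rcond=None)[0]
    ce=sol[:2];rad=np.sqrt(sol[2]+ce@ce);res=np.linalg.norm(Q-ce,axis=1)-rad
    k=abs(res)<max(2*np.median(abs(res)),.0008);Q=Q[k]
print('wheel',ce,rad,len(Q),res.std())
# pivot: ears at 257,232
print(onplane(c,[(257,227),(257,236)],.10,s))
print('offset of grip axis from wheel centre', np.cross(a,ce-m))
piv=ce+.058*a; print('pivot',piv)
T=np.array([*(piv-.065*a),.25]); print(T)
E
```

```text
red 1413 244 265 140 216
grip axis az 43.482895031321114 ends [ 0.53054096 -0.15644072] [ 0.58174968 -0.1078745 ] 0.07057627237031944
wheel [ 0.55471293 -0.14004362] 0.0704863433428539 63 0.0027823384180740767
[[ 0.58713187 -0.10074132  0.1       ]
 [ 0.59378846 -0.09453041  0.1       ]]
offset of grip axis from wheel centre -0.004736252653284923
pivot [ 0.59679657 -0.10013162]
[ 0.54963388 -0.14486059  0.25      ]<stdin>:27: DeprecationWarning: Arrays of 2-dimensional vectors are deprecated. Use arrays of 3-dimensional vectors instead. (deprecated in NumPy 2.0)
```

```bash
python3 - <<'E' 2>/dev/null
from h import *
import pickle
s,c=pickle.load(open('w1.pkl','rb'))
im=cv2.cvtColor(c['image'],cv2.COLOR_RGB2BGR)
g=cv2.cvtColor(im,cv2.COLOR_BGR2GRAY)
pts=[]
# inner edge of the bright rim: dark->bright going outward
gg=cv2.GaussianBlur(g,(0,0),.7).astype(float)
for k in np.arange(0,360,3):
    t=np.radians(k); rr=np.arange(54,74,.25)
    x=(255+rr*np.cos(t)).astype(np.float32);y=(167+rr*np.sin(t)).astype(np.float32)
    val=cv2.remap(gg.astype(np.float32),x[None],y[None],1)[0]
    i=np.argmax(np.gradient(val)); pts.append((x[i],y[i]))
pts=np.array(pts);Q=onplane(c,pts,.082,s)[:,:2];q=pts
for _ in range(8):
    A=np.c_[2*Q,np.ones(len(Q))];sol=np.linalg.lstsq(A,(Q**2).sum(1),rcond=None)[0]
    ce=sol[:2];rad=np.sqrt(sol[2]+ce@ce);res=np.linalg.norm(Q-ce,axis=1)-rad
    k=abs(res)<max(2.5*np.median(abs(res)),.0006);Q=Q[k];q=q[k]
print('wheel',ce,rad,len(Q),res.std(),proj(c,[*ce,.082],s))
z=cv2.resize(im[80:260,165:345],None,fx=3.3,fy=3.3,interpolation=cv2.INTER_CUBIC)
for p in q: cv2.circle(z,tuple(int(round(v)) for v in ((p-[165,80]+.5)*3.3)),2,(0,255,0),-1)
cv2.imwrite('pics/w1z.png',z)
E
```

```text
wheel [ 0.55421236 -0.13395347] 0.060649416486133166 107 0.00024859125721563523 [[254.9370258  172.77111027]]
```

View pics/w1z.png

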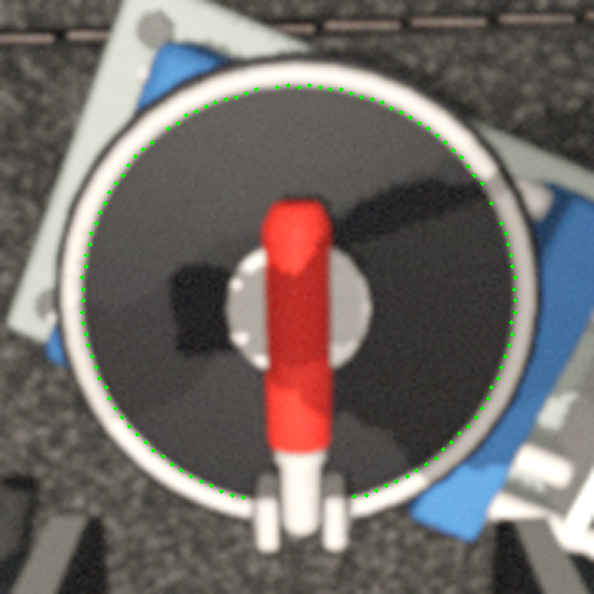

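```bash
python3 -c "
from h import *
rel([.5469,-.1409,.106],-136.5)"
```

```text
xyz units [0.28 0.03 4.82] yaw -0.12
```

Request:
drive_tool(series=[{"x":0.28,"y":0.03,"z":1.2,"yaw":-0.12,"gripper":0.35},{"x":0.28,"y":0.03,"z":2.4,"yaw":-0.12,"gripper":0.35},{"x":0.28,"y":0.03,"z":3.5,"yaw":-0.12,"gripper":0.35},{"x":0.28,"y":0.03,"z":4.3,"yaw":-0.12,"gripper":0.35},{"x":0.28,"y":0.03,"z":4.6,"yaw":-0.12,"gripper":0.35},{"x":0.28,"y":0.03,"z":4.8,"yaw":-0.12,"gripper":0.35},{"x":0.28,"y":0.03,"z":4.8,"yaw":-0.12,"gripper":0.35},{"x":0.28,"y":0.03,"z":4.8,"yaw":-0.12,"gripper":0.35}])

```text
t: 2.87
eef_pos: [0.5478, -0.1409, 0.1085]
ee_rot: [-179.8, 0.0, -136.5]
wrist_force: [-0.2, -0.9, 0.7]
grip_width: 0.0551
```

```bash
python3 -c "
from h import *
s,c=snap('wrist','w2.png')
print(s['eef_pos'],s['wrist_force'])
rel([.5469,-.1409,.105],-136.5)"
```

```text
[ 0.54780914 -0.14091356  0.10848398] [-0.24576304 -0.89714583  0.67916495]
xyz units [0.03 0.04 0.14] yaw 0.01
```

View pics/w2.png

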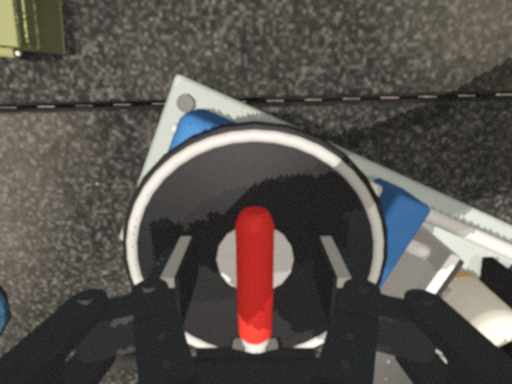

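Request:
drive_tool(series=[{"x":0,"y":0,"z":0.08,"yaw":0,"gripper":0.5},{"x":0,"y":0,"z":0.08,"yaw":0,"gripper":1},{"x":0,"y":0,"z":0.08,"yaw":0,"gripper":1},{"x":0,"y":0,"z":0.08,"yaw":0,"gripper":1},{"x":0,"y":0,"z":0.08,"yaw":0,"gripper":1},{"x":0,"y":0,"z":0.08,"yaw":0,"gripper":1},{"x":0,"y":0,"z":0.08,"yaw":0,"gripper":1},{"x":0,"y":0,"z":0.08,"yaw":0,"gripper":1}], squeeze=35)

```text
t: 3.58
eef_pos: [0.5487, -0.1411, 0.1076]
ee_rot: [-179.7, 0.1, -136.5]
wrist_force: [-1.9, 1.3, 5.7]
grip_width: 0.0163
```

Request:
drive_tool(series=[{"x":-0.01,"y":0,"z":-0.23,"yaw":0,"gripper":1},{"x":-0.05,"y":0,"z":-0.46,"yaw":0,"gripper":1},{"x":-0.11,"y":0,"z":-0.69,"yaw":0,"gripper":1},{"x":-0.19,"y":0,"z":-0.91,"yaw":0,"gripper":1},{"x":-0.3,"y":0,"z":-1.11,"yaw":0,"gripper":1},{"x":-0.43,"y":0,"z":-1.31,"yaw":0,"gripper":1},{"x":-0.57,"y":0,"z":-1.49,"yaw":0,"gripper":1},{"x":-0.74,"y":0,"z":-1.66,"yaw":0,"gripper":1}])

```text
t: 4.25
eef_pos: [0.5639, -0.126, 0.1578]
ee_rot: [-179.8, -0.1, -136.5]
wrist_force: [-1.7, -2.0, -7.3]
grip_width: 0.0163
```

```bash
python3 -c "
from h import *
s,c=snap('wrist','w3.png');s2,c=snap('scene','s3.png')
im=cv2.cvtColor(c['image'],cv2.COLOR_RGB2BGR)
cv2.imwrite('pics/s3z.png',cv2.resize(im[130:260,205:345],None,fx=4.5,fy=4.5,interpolation=cv2.INTER_CUBIC))
print(s['eef_pos'],s['wrist_force'],s['grip_width'])"
```

```text
[ 0.56385673 -0.12599617  0.15784924] [-1.6624209  -2.03503619 -7.25935798] 0.01630313227468963
```

View pics/s3z.png

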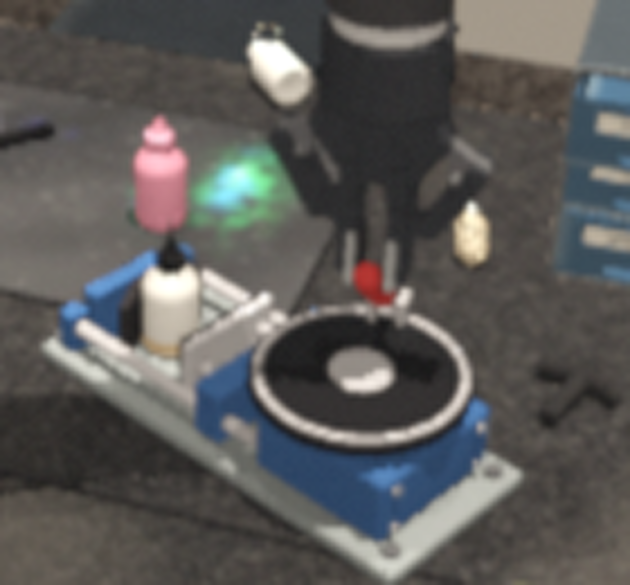

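View pics/w3.png

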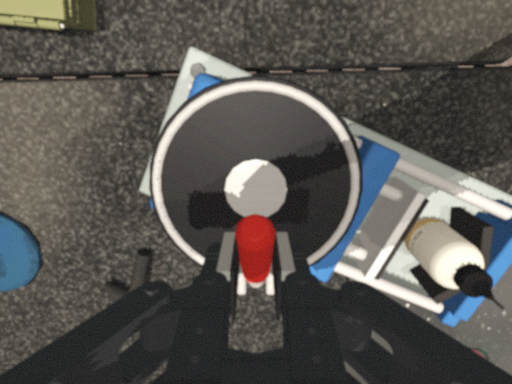

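Request:
drive_tool(series=[{"x":-0.19,"y":0,"z":-0.15,"yaw":0,"gripper":1},{"x":-0.39,"y":0,"z":-0.28,"yaw":0,"gripper":1},{"x":-0.6,"y":0,"z":-0.39,"yaw":0,"gripper":1},{"x":-0.82,"y":0,"z":-0.48,"yaw":0,"gripper":1},{"x":-1.05,"y":0,"z":-0.54,"yaw":0,"gripper":1},{"x":-1.28,"y":0,"z":-0.57,"yaw":0,"gripper":1},{"x":-1.5,"y":0,"z":-0.58,"yaw":0,"gripper":1},{"x":-1.55,"y":0,"z":-0.58,"yaw":0,"gripper":1}])

```text
t: 5.02
eef_pos: [0.5989, -0.093, 0.1792]
ee_rot: [-179.6, 0.1, -136.4]
wrist_force: [-6.9, -3.6, 2.6]
grip_width: 0.0159
```

```bash
python3 -c "
from h import *
s,c=snap('wrist','w4.png');s2,c=snap('scene','s4.png')
im=cv2.cvtColor(c['image'],cv2.COLOR_RGB2BGR)
cv2.imwrite('pics/s4z.png',cv2.resize(im[130:260,205:345],None,fx=4.5,fy=4.5,interpolation=cv2.INTER_CUBIC))
for s in (s,s2): print(s['eef_pos'],s['wrist_force'],s['grip_width'])"
```

```text
[ 0.59893678 -0.09302118  0.17920329] [-6.8938297  -3.6154647   2.60717781] 0.015933401927647292
[ 0.59893643 -0.09303433  0.1792283 ] [-4.79479056 -3.37809883  1.15887108] 0.01606393291513543
```

View pics/s4z.png

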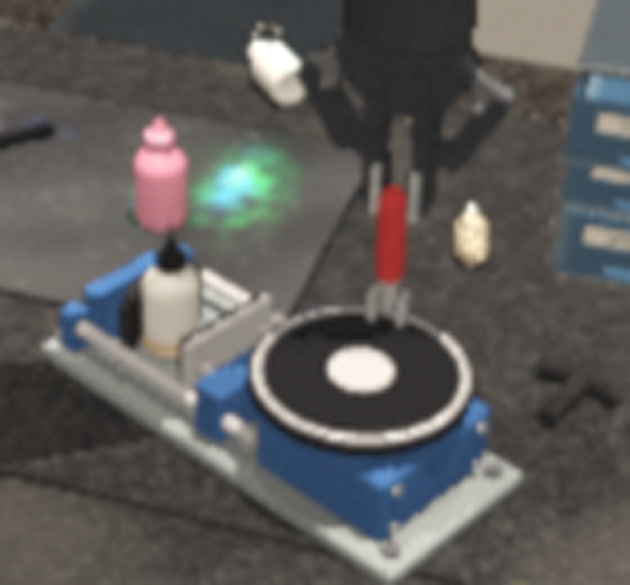

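View pics/w4.png

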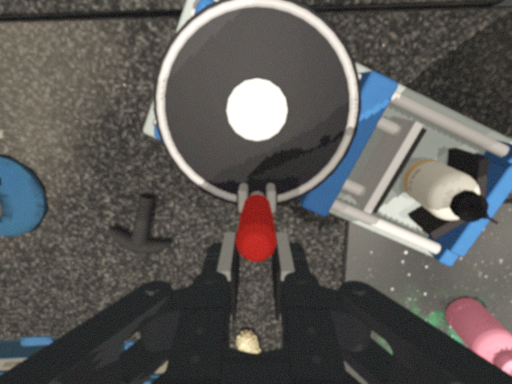

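Request:
drive_tool(series=[{"x":0,"y":0,"z":0,"yaw":0,"gripper":0.6},{"x":0.05,"y":0,"z":0,"yaw":0,"gripper":0.6},{"x":0.05,"y":0,"z":0.3,"yaw":0,"gripper":0.6},{"x":0.05,"y":0,"z":0.6,"yaw":0,"gripper":0.6},{"x":0.05,"y":0,"z":0.8,"yaw":0,"gripper":0.6},{"x":0.05,"y":0,"z":0.8,"yaw":0,"gripper":0.6},{"x":0.05,"y":0,"z":0.8,"yaw":0,"gripper":0.6},{"x":0.05,"y":0,"z":0.8,"yaw":0,"gripper":0.6}])

```text
t: 5.78
eef_pos: [0.5978, -0.0941, 0.1548]
ee_rot: [-179.6, 0.1, -136.4]
wrist_force: [0.3, -0.4, 0.6]
grip_width: 0.0341
```

```bash
python3 -c "
from h import *
s,c=snap('wrist','w5.png');s2,c=snap('top','t5.png')
im=cv2.cvtColor(c['image'],cv2.COLOR_RGB2BGR)
for s in (s,s2): print(s['eef_pos'],s['wrist_force'],s['grip_width'])"
```

```text
[ 0.59779879 -0.09412873  0.15480765] [ 0.34118649 -0.43710933  0.55422475] 0.03405491382540873
[ 0.59805237 -0.0942275   0.15524468] [-0.28184875 -0.31114259 -0.08158844] 0.0343291641919979
```

View pics/w5.png

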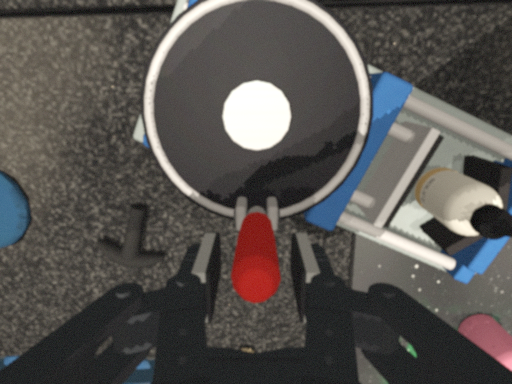

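```bash
python3 -c "
from h import *
s,c=snap('wrist','w5b.png')
print(s['wrist_force'])
C=np.array([.5542,-.1340]);a=np.array([.7256,.6882])
P=onplane(c,(256,282),.185,s)[0,:2]; print(P,(P-C)@a,np.linalg.norm(P-C))
print(proj(c,[*(C+.058*a),.185],s),proj(c,[*(C+.058*a),.095],s))
hub=onplane(c,(257,116),.082,s)[0];print(hub)
"
```

```text
[-0.12387949 -0.08759123  0.57324036]
[ 0.58686074 -0.10289672] 0.04510391423236672 0.0451014226422402
[[255.6268227  314.49166068]] [[256.68184559 214.04049186]]
[ 0.55477709 -0.13354011  0.082     ]
```

Request:
drive_tool(series=[{"x":0.27,"y":0,"z":0,"yaw":0,"gripper":0.6},{"x":0.27,"y":0,"z":0,"yaw":0,"gripper":1},{"x":0.27,"y":0,"z":0,"yaw":0,"gripper":1},{"x":0.27,"y":0,"z":0,"yaw":0,"gripper":1},{"x":0.27,"y":0,"z":0,"yaw":0,"gripper":1},{"x":0.15,"y":0,"z":0,"yaw":0,"gripper":1},{"x":0.05,"y":0,"z":0,"yaw":0,"gripper":1},{"x":0.0,"y":0,"z":0,"yaw":0,"gripper":1}], squeeze=60)

```text
t: 6.6
eef_pos: [0.5947, -0.0969, 0.1563]
ee_rot: [-179.6, -0.5, -136.5]
wrist_force: [-10.0, -3.5, 8.7]
grip_width: 0.0166
```

```bash
python3 -c "
from h import *
s,c=snap('wrist','w6.png')
print(s['eef_pos'],s['wrist_force'],s['grip_width'])
C=np.array([.5542,-.1340]);a=np.array([.7256,.6882])
print((s['eef_pos'][:2]-C)@a, s['wrist_force'][:2]@a)
print(proj(c,[*(C+.058*a),.185],s),proj(c,[*(C+.058*a),.095],s))
"
```

```text
[ 0.59465254 -0.09693723  0.1563481 ] [-10.03053992  -3.47882628   8.66635645] 0.01658487068674595
0.05485896492776565 -9.672288010744518
[[254.28945471 322.61562899]] [[255.84575554 221.09338537]]
```

View pics/w6.png

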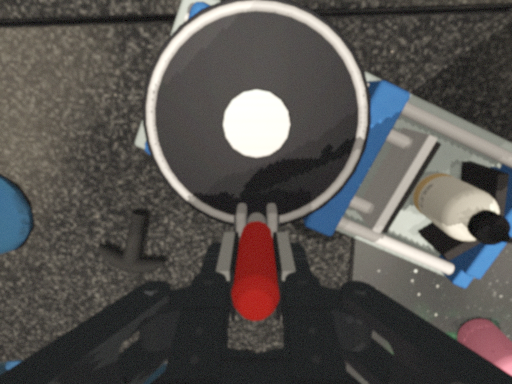

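Request:
drive_tool(series=[{"x":-0.15,"y":0,"z":0,"yaw":0,"gripper":1},{"x":-0.3,"y":0,"z":0,"yaw":0,"gripper":1},{"x":-0.3,"y":0,"z":0,"yaw":0,"gripper":1},{"x":-0.3,"y":0,"z":0,"yaw":0,"gripper":1},{"x":-0.3,"y":0,"z":0,"yaw":0,"gripper":1},{"x":-0.3,"y":0,"z":0,"yaw":0,"gripper":1},{"x":-0.3,"y":0,"z":0,"yaw":0,"gripper":1},{"x":-0.3,"y":0,"z":0,"yaw":0,"gripper":1}])

```text
t: 7.32
eef_pos: [0.5982, -0.0934, 0.1564]
ee_rot: [-179.6, -1.0, -136.6]
wrist_force: [-8.6, -4.8, 5.4]
grip_width: 0.0164
```

```bash
python3 -c "
from h import *
s,c=snap('wrist','w7.png')
print(s['eef_pos'],s['ee_rot'],s['wrist_force'],s['grip_width'])
C=np.array([.5542,-.1340]);a=np.array([.7256,.6882])
print((s['eef_pos'][:2]-C)@a, s['wrist_force'][:2]@a)
print(proj(c,[*(C+.058*a),.185],s),proj(c,[*(C+.058*a),.095],s))
"
```

```text
[ 0.59823222 -0.09339743  0.15635361] [-179.57382908   -1.02037046 -136.60855187] [-8.64867565 -4.79067426  5.41874662] 0.01638754786297902
0.059892466512753165 -9.57242107808066
[[253.9922676  309.71898366]] [[255.64703538 214.29245786]]
```

View pics/w7.png

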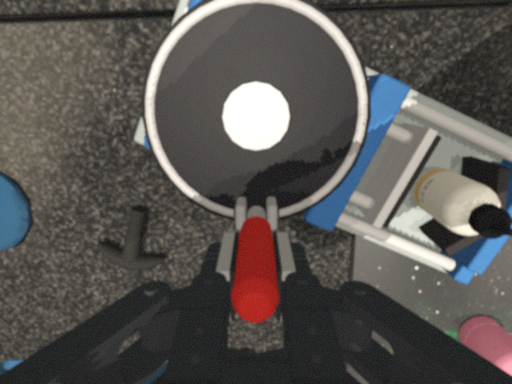

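Request:
drive_tool(series=[{"x":-0.2,"y":0,"z":0,"yaw":0,"gripper":1},{"x":-0.35,"y":0,"z":0,"yaw":0,"gripper":1},{"x":-0.35,"y":0,"z":0,"yaw":0,"gripper":1},{"x":-0.35,"y":0,"z":0,"yaw":0,"gripper":1},{"x":-0.35,"y":0,"z":0,"yaw":0,"gripper":1},{"x":-0.35,"y":0,"z":0,"yaw":0,"gripper":1},{"x":-0.35,"y":0,"z":0,"yaw":0,"gripper":1},{"x":-0.35,"y":0,"z":0,"yaw":0,"gripper":1}])

```text
t: 8.03
eef_pos: [0.6001, -0.0916, 0.1561]
ee_rot: [-179.6, -2.0, -136.8]
wrist_force: [-15.4, -11.6, 6.9]
grip_width: 0.0161
```

```bash
python3 -c "
from h import *
s,c=snap('wrist','w8.png')
print(s['eef_pos'],s['ee_rot'],s['wrist_force'],s['grip_width'])
C=np.array([.5542,-.1340]);a=np.array([.7256,.6882])
print((s['eef_pos'][:2]-C)@a, s['wrist_force'][:2]@a)
print(proj(c,[*(C+.058*a),.185],s),proj(c,[*(C+.058*a),.095],s))
"
```

```text
[ 0.60013182 -0.0915758   0.15609024] [-179.60791121   -2.01222419 -136.83569847] [-15.42724317 -11.62582906   6.91550416] 0.016131211865498495
0.06252445651196667 -19.19490320222976
[[253.91887533 302.18946551]] [[255.52549523 211.96015521]]
```

View pics/w8.png

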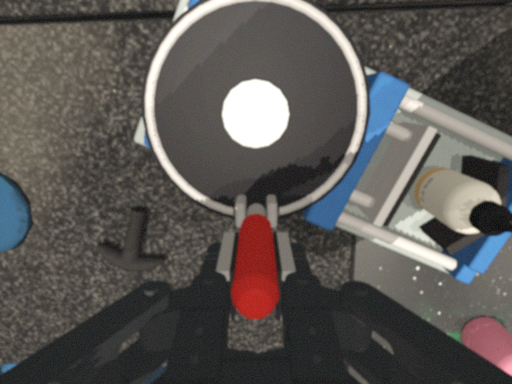

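```bash
cat >> h.py <<'E'
C=np.array([.5542,-.1340])
def plan(steps,off=.004,rad=.0575,zt=.156):
    s=r.get_state();T=R.from_euler('xyz',s['ee_rot'],degrees=True).as_matrix()
    tx=T[:2,0]; Co=C-off*tx; d=s['eef_pos'][:2]-Co; ph=np.arctan2(d[1],d[0])
    f=s['wrist_force']; n=d/np.linalg.norm(d); t=np.array([n[1],-n[0]])
    print('az',round(np.degrees(ph),1),'wound',round(np.radians(43.5-np.degrees(ph))%6.2832,3),'R',round(np.linalg.norm(d)*1e3,1),'z',s['eef_pos'][2].round(4),'F rad,tan,z',(f[:2]@n).round(1),(f[:2]@t).round(1),f[2].round(1),'rot',s['ee_rot'].round(1),'t',s['t'],'w',s['grip_width'].round(4))
    for q in steps:
        p=ph-q; tgt=np.array([*(Co+rad*np.array([np.cos(p),np.sin(p)])),zt])
        print('{"x": %.2f, "y": %.2f, "z": %.2f, "yaw": 0, "gripper": 1},'%tuple(T.T@(tgt-s['eef_pos'])/.03))
E
python3 -c "
from h import *
plan(np.array([.05,.15,.25,.35,.45,.55,.65,.75]))"
```

```text
Traceback (most recent call last):
  File "h.py", line 30, in plan
    print('az',round(np.degrees(ph),1),'wound',round(np.radians(43.5-np.degrees(ph))%6.2832,3),'R',round(np.linalg.norm(d)*1e3,1),'z',s['eef_pos'][2].round(4),'F rad,tan,z',(f[:2]@n).round(1),(f[:2]@t).round(1),f[2].round(1),'rot',s['ee_rot'].round(1),'t',s['t'],'w',s['grip_width'].round(4))
                                                                                                                                                                                                                                                                           ^^^^^^^^^^^^^^^^^^^^^
AttributeError: 'float' object has no attribute 'round'
```

```bash
sed -i "s/s\['grip_width'\].round(4)/round(s['grip_width'],4)/" h.py
python3 -c "
from h import *
plan(np.array([.05,.15,.25,.35,.45,.55,.65,.75]))"
```

```text
az 42.7 wound 0.014 R 58.6 z 0.1561 F rad,tan,z -17.9 -3.0 7.8 rot [-179.6   -2.  -136.8] t 8.0833 w 0.0163
{"x": 0.04, "y": -0.10, "z": 0.01, "yaw": 0, "gripper": 1},
{"x": 0.06, "y": -0.29, "z": 0.01, "yaw": 0, "gripper": 1},
{"x": 0.10, "y": -0.47, "z": 0.01, "yaw": 0, "gripper": 1},
{"x": 0.16, "y": -0.66, "z": 0.01, "yaw": 0, "gripper": 1},
{"x": 0.23, "y": -0.83, "z": 0.02, "yaw": 0, "gripper": 1},
{"x": 0.33, "y": -1.00, "z": 0.02, "yaw": 0, "gripper": 1},
{"x": 0.44, "y": -1.16, "z": 0.03, "yaw": 0, "gripper": 1},
{"x": 0.56, "y": -1.30, "z": 0.03, "yaw": 0, "gripper": 1},
```

Request:
drive_tool(series=[{"x":0.04,"y":-0.1,"z":0.01,"yaw":0,"gripper":1},{"x":0.06,"y":-0.29,"z":0.01,"yaw":0,"gripper":1},{"x":0.1,"y":-0.47,"z":0.01,"yaw":0,"gripper":1},{"x":0.16,"y":-0.66,"z":0.01,"yaw":0,"gripper":1},{"x":0.23,"y":-0.83,"z":0.02,"yaw":0,"gripper":1},{"x":0.33,"y":-1.0,"z":0.02,"yaw":0,"gripper":1},{"x":0.44,"y":-1.16,"z":0.03,"yaw":0,"gripper":1},{"x":0.56,"y":-1.3,"z":0.03,"yaw":0,"gripper":1}])

```text
t: 8.75
eef_pos: [0.6143, -0.128, 0.1563]
ee_rot: [-180.0, -1.7, -136.7]
wrist_force: [-3.1, 7.3, 4.9]
grip_width: 0.0165
```

```bash
python3 -c "
from h import *
s,c=snap('wrist','w9.png')
plan(np.array([.1,.25,.4,.55,.7,.85,1.,1.15]))"
```

```text
az 2.1 wound 0.723 R 57.4 z 0.1562 F rad,tan,z -3.3 -6.8 4.5 rot [-179.9   -1.8 -136.8] t 8.8 w 0.0169
{"x": 0.13, "y": -0.14, "z": 0.01, "yaw": 0, "gripper": 1},
{"x": 0.35, "y": -0.32, "z": 0.02, "yaw": 0, "gripper": 1},
{"x": 0.60, "y": -0.46, "z": 0.03, "yaw": 0, "gripper": 1},
{"x": 0.87, "y": -0.57, "z": 0.04, "yaw": 0, "gripper": 1},
{"x": 1.15, "y": -0.63, "z": 0.04, "yaw": 0, "gripper": 1},
{"x": 1.44, "y": -0.66, "z": 0.05, "yaw": 0, "gripper": 1},
{"x": 1.72, "y": -0.64, "z": 0.06, "yaw": 0, "gripper": 1},
{"x": 2.00, "y": -0.57, "z": 0.07, "yaw": 0, "gripper": 1},
```

View pics/w9.png

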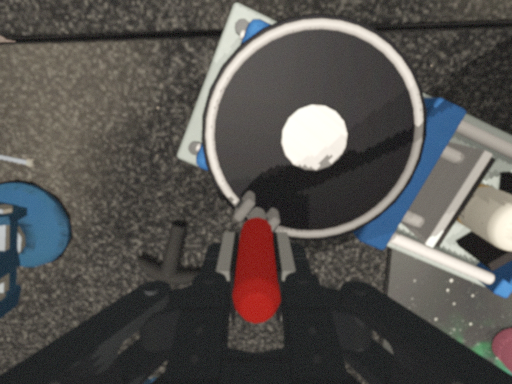

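Request:
drive_tool(series=[{"x":0.13,"y":-0.14,"z":0.01,"yaw":0,"gripper":1},{"x":0.35,"y":-0.32,"z":0.02,"yaw":0,"gripper":1},{"x":0.6,"y":-0.46,"z":0.03,"yaw":0,"gripper":1},{"x":0.87,"y":-0.57,"z":0.04,"yaw":0,"gripper":1},{"x":1.15,"y":-0.63,"z":0.04,"yaw":0,"gripper":1},{"x":1.44,"y":-0.66,"z":0.05,"yaw":0,"gripper":1},{"x":1.72,"y":-0.64,"z":0.06,"yaw":0,"gripper":1},{"x":1.72,"y":-0.64,"z":0.06,"yaw":0,"gripper":1}])

```text
t: 9.47
eef_pos: [0.5931, -0.1781, 0.1564]
ee_rot: [-179.7, -1.3, -136.7]
wrist_force: [5.2, 1.2, -1.4]
grip_width: 0.016
```

```bash
cat >> h.py <<'E'
def look(n):
    s,c=snap('scene','s%d.png'%n); im=cv2.cvtColor(c['image'],cv2.COLOR_RGB2BGR)
    a=cv2.resize(im[170:260,205:325],None,fx=6,fy=6,interpolation=cv2.INTER_CUBIC)
    cv2.imwrite('pics/s%dz.png'%n,a)
E
python3 -c "
from h import *
look(10)
plan(np.array([.1,.25,.4,.55,.7,.8,.9,.9]))"
```

```text
az -52.4 wound 1.673 R 59.1 z 0.1564 F rad,tan,z 1.5 -4.1 -0.6 rot [-179.6   -1.4 -136.7] t 9.5167 w 0.0164
{"x": 0.18, "y": 0.08, "z": 0.02, "yaw": 0, "gripper": 1},
{"x": 0.46, "y": 0.16, "z": 0.02, "yaw": 0, "gripper": 1},
{"x": 0.72, "y": 0.28, "z": 0.03, "yaw": 0, "gripper": 1},
{"x": 0.96, "y": 0.43, "z": 0.03, "yaw": 0, "gripper": 1},
{"x": 1.18, "y": 0.62, "z": 0.04, "yaw": 0, "gripper": 1},
{"x": 1.31, "y": 0.77, "z": 0.04, "yaw": 0, "gripper": 1},
{"x": 1.42, "y": 0.92, "z": 0.04, "yaw": 0, "gripper": 1},
{"x": 1.42, "y": 0.92, "z": 0.04, "yaw": 0, "gripper": 1},
```

View pics/s10z.png

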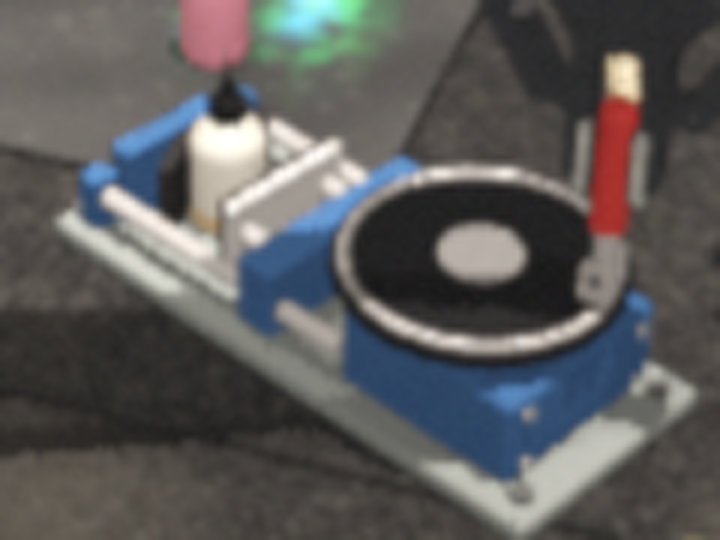

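Request:
drive_tool(series=[{"x":0.18,"y":0.08,"z":0.02,"yaw":0,"gripper":1},{"x":0.46,"y":0.16,"z":0.02,"yaw":0,"gripper":1},{"x":0.72,"y":0.28,"z":0.03,"yaw":0,"gripper":1},{"x":0.96,"y":0.43,"z":0.03,"yaw":0,"gripper":1},{"x":1.18,"y":0.62,"z":0.04,"yaw":0,"gripper":1},{"x":1.31,"y":0.77,"z":0.04,"yaw":0,"gripper":1},{"x":1.42,"y":0.92,"z":0.04,"yaw":0,"gripper":1},{"x":1.42,"y":0.92,"z":0.04,"yaw":0,"gripper":1}])

```text
t: 10.18
eef_pos: [0.546, -0.19, 0.1564]
ee_rot: [-179.1, -1.3, -136.8]
wrist_force: [4.8, -6.1, -2.9]
grip_width: 0.0168
```

```bash
python3 -c "
from h import *
look(11)
plan(np.array([.07,.15,.22,.3,.37,.45,.5,.5]))"
```

```text
az -100.6 wound 2.516 R 59.8 z 0.1564 F rad,tan,z 5.3 -5.7 -2.6 rot [-179.1   -1.3 -136.8] t 10.2333 w 0.0167
{"x": 0.01, "y": 0.16, "z": 0.01, "yaw": 0, "gripper": 1},
{"x": 0.09, "y": 0.29, "z": 0.01, "yaw": 0, "gripper": 1},
{"x": 0.15, "y": 0.41, "z": 0.01, "yaw": 0, "gripper": 1},
{"x": 0.20, "y": 0.55, "z": 0.01, "yaw": 0, "gripper": 1},
{"x": 0.24, "y": 0.68, "z": 0.01, "yaw": 0, "gripper": 1},
{"x": 0.28, "y": 0.83, "z": 0.01, "yaw": 0, "gripper": 1},
{"x": 0.29, "y": 0.93, "z": 0.01, "yaw": 0, "gripper": 1},
{"x": 0.29, "y": 0.93, "z": 0.01, "yaw": 0, "gripper": 1},
```

View pics/s11z.png

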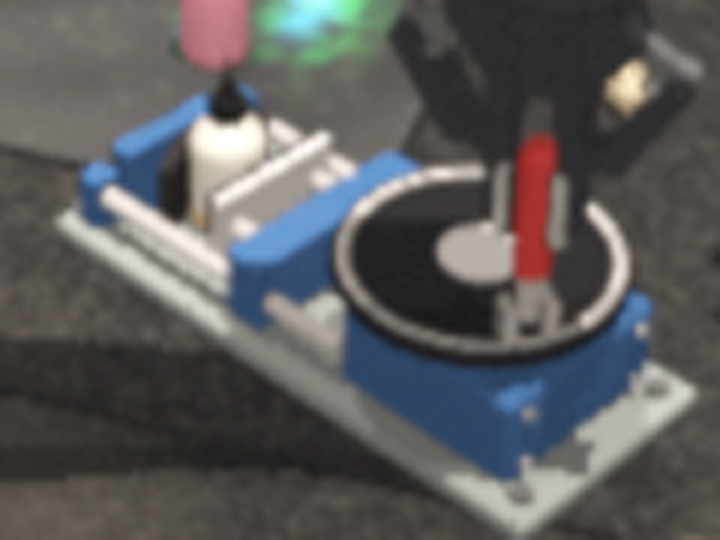

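```bash
python3 -c "
from h import *
plan(np.array([.07,.15,.22,.3,.37,.45,.5,.5]),.002,.060)"
```

```text
az -99.5 wound 2.496 R 58.2 z 0.1564 F rad,tan,z 5.4 -5.6 -2.6 rot [-179.1   -1.3 -136.8] t 10.2333 w 0.0167
{"x": 0.13, "y": 0.08, "z": 0.02, "yaw": 0, "gripper": 1},
{"x": 0.21, "y": 0.22, "z": 0.02, "yaw": 0, "gripper": 1},
{"x": 0.27, "y": 0.34, "z": 0.01, "yaw": 0, "gripper": 1},
{"x": 0.33, "y": 0.49, "z": 0.01, "yaw": 0, "gripper": 1},
{"x": 0.38, "y": 0.62, "z": 0.01, "yaw": 0, "gripper": 1},
{"x": 0.42, "y": 0.78, "z": 0.01, "yaw": 0, "gripper": 1},
{"x": 0.43, "y": 0.88, "z": 0.01, "yaw": 0, "gripper": 1},
{"x": 0.43, "y": 0.88, "z": 0.01, "yaw": 0, "gripper": 1},
```

Request:
drive_tool(series=[{"x":0.13,"y":0.08,"z":0.02,"yaw":0,"gripper":1},{"x":0.21,"y":0.22,"z":0.02,"yaw":0,"gripper":1},{"x":0.27,"y":0.34,"z":0.01,"yaw":0,"gripper":1},{"x":0.33,"y":0.49,"z":0.01,"yaw":0,"gripper":1},{"x":0.38,"y":0.62,"z":0.01,"yaw":0,"gripper":1},{"x":0.42,"y":0.78,"z":0.01,"yaw":0,"gripper":1},{"x":0.43,"y":0.88,"z":0.01,"yaw":0,"gripper":1},{"x":0.43,"y":0.88,"z":0.01,"yaw":0,"gripper":1}])

```text
t: 10.9
eef_pos: [0.5221, -0.1805, 0.1564]
ee_rot: [-178.7, -1.1, -136.8]
wrist_force: [6.9, -1.4, -2.1]
grip_width: 0.0167
```

```bash
python3 -c "
from h import *
look(12);snap('wrist','w12.png')
plan(np.array([.07,.15,.22,.3,.37,.45,.5,.5]),.002,.060)"
```

```text
az -125.0 wound 2.942 R 58.4 z 0.1563 F rad,tan,z -2.3 -6.4 -2.3 rot [-178.7   -1.1 -136.8] t 11.0 w 0.0163
{"x": 0.07, "y": 0.13, "z": 0.01, "yaw": 0, "gripper": 1},
{"x": 0.09, "y": 0.29, "z": 0.01, "yaw": 0, "gripper": 1},
{"x": 0.09, "y": 0.43, "z": 0.00, "yaw": 0, "gripper": 1},
{"x": 0.08, "y": 0.59, "z": 0.00, "yaw": 0, "gripper": 1},
{"x": 0.07, "y": 0.73, "z": -0.00, "yaw": 0, "gripper": 1},
{"x": 0.03, "y": 0.88, "z": -0.01, "yaw": 0, "gripper": 1},
{"x": 0.01, "y": 0.98, "z": -0.01, "yaw": 0, "gripper": 1},
{"x": 0.01, "y": 0.98, "z": -0.01, "yaw": 0, "gripper": 1},
```

View pics/s12z.png

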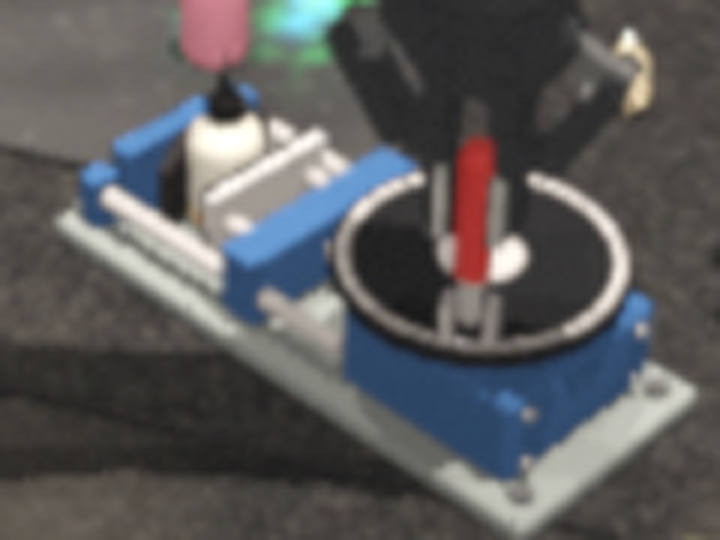

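View pics/w12.png

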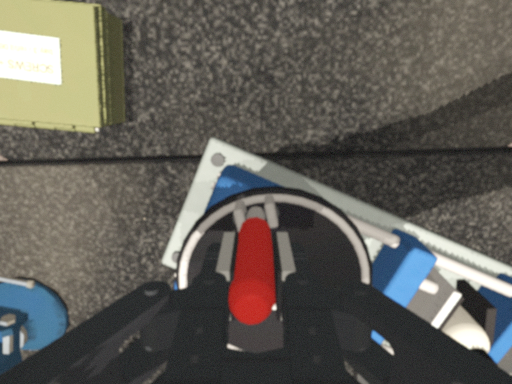

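Request:
drive_tool(series=[{"x":0.07,"y":0.13,"z":0.01,"yaw":0,"gripper":1},{"x":0.09,"y":0.29,"z":0.01,"yaw":0,"gripper":1},{"x":0.09,"y":0.43,"z":0.0,"yaw":0,"gripper":1},{"x":0.08,"y":0.59,"z":0.0,"yaw":0,"gripper":1},{"x":0.07,"y":0.73,"z":0.0,"yaw":0,"gripper":1},{"x":0.03,"y":0.88,"z":-0.01,"yaw":0,"gripper":1},{"x":0.01,"y":0.98,"z":-0.01,"yaw":0,"gripper":1},{"x":0.01,"y":0.98,"z":-0.01,"yaw":0,"gripper":1}])

```text
t: 11.67
eef_pos: [0.5049, -0.1614, 0.1563]
ee_rot: [-178.2, -1.0, -136.8]
wrist_force: [5.4, -5.2, -2.8]
grip_width: 0.0166
```

```bash
cat >> h.py <<'E'
def track(ns):
    c=r_c()
    ref=cv2.imread('pics/scene0.png'); 
    x0,y0,x1,y1=233,181,252,198  # cap + shoulders
    K=4; up=lambda i:cv2.resize(i,None,fx=K,fy=K,interpolation=cv2.INTER_CUBIC)
    t=up(ref[y0:y1,x0:x1])
    for n in ns:
        im=cv2.imread('pics/'+n); w=up(im[y0-8:y1+8,x0-14:x1+8])
        m=cv2.matchTemplate(w,t,cv2.TM_CCOEFF_NORMED); _,v,_,l=cv2.minMaxLoc(m)
        du,dv=l[0]/K-14,l[1]/K-8
        a=onplane(c,[(242,192),(242+du,192+dv)],.085)
        print(n,'px',du,dv,'score',round(v,3),'bottle shift mm',((a[1]-a[0])[:2]*1e3).round(1))
def r_c():
    import pickle; return pickle.load(open('d0.pkl','rb'))['scene'][1]
E
python3 -c "
from h import *
look(13)
track(['scene0.png']+['s%d.png'%i for i in (3,4,10,11,12,13)])
plan(np.array([.07,.15,.22,.3,.37,.45,.5,.5]),.002,.060)"
```

```text
scene0.png px 0.0 0.0 score 1.0 bottle shift mm [0. 0.]
s3.png px 0.0 0.0 score 1.0 bottle shift mm [0. 0.]
s4.png px 0.0 0.0 score 0.973 bottle shift mm [0. 0.]
s10.png px 0.0 0.0 score 0.999 bottle shift mm [0. 0.]
s11.png px 0.0 0.0 score 0.985 bottle shift mm [0. 0.]
s12.png px -0.25 0.0 score 0.973 bottle shift mm [-0.7  0.3]
s13.png px -0.75 -0.25 score 0.959 bottle shift mm [-1.5  2.1]
az -150.5 wound 3.385 R 58.4 z 0.1563 F rad,tan,z -2.5 -6.4 -2.9 rot [-178.3   -1.  -136.8] t 11.7167 w 0.0162
{"x": 0.02, "y": 0.15, "z": 0.01, "yaw": 0, "gripper": 1},
{"x": -0.04, "y": 0.30, "z": 0.00, "yaw": 0, "gripper": 1},
{"x": -0.10, "y": 0.43, "z": -0.00, "yaw": 0, "gripper": 1},
{"x": -0.17, "y": 0.57, "z": -0.01, "yaw": 0, "gripper": 1},
{"x": -0.25, "y": 0.68, "z": -0.01, "yaw": 0, "gripper": 1},
{"x": -0.35, "y": 0.81, "z": -0.02, "yaw": 0, "gripper": 1},
{"x": -0.41, "y": 0.89, "z": -0.02, "yaw": 0, "gripper": 1},
{"x": -0.41, "y": 0.89, "z": -0.02, "yaw": 0, "gripper": 1},
```

View pics/s13z.png

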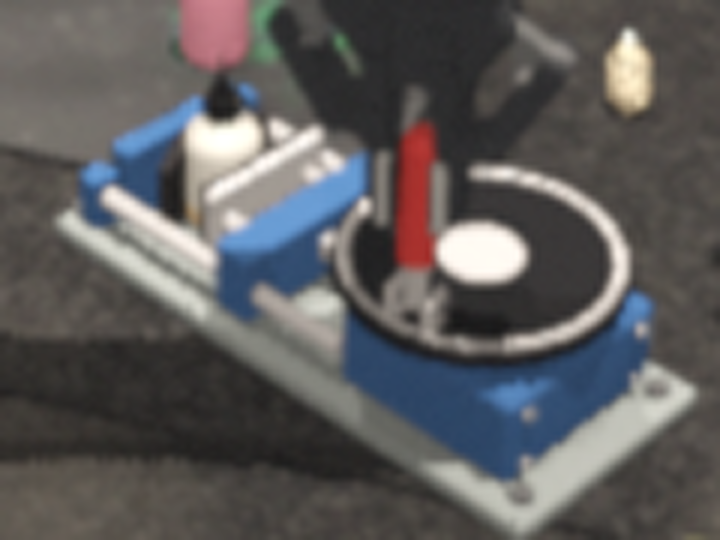

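```bash
cat >> h.py <<'E'
def mos(ns,fn):
    L=[cv2.resize(cv2.imread('pics/s%d.png'%n)[183:228,225:272],None,fx=8,fy=6.6,interpolation=cv2.INTER_CUBIC) for n in ns]
    for i,l in enumerate(L):
        for x in range(0,l.shape[1],40): cv2.line(l,(x,0),(x,6),(0,255,255),1)
        for y in range(0,l.shape[0],33): cv2.line(l,(0,y),(6,y),(0,255,255),1)
        cv2.putText(l,str(ns[i]),(330,20),0,.6,(0,0,255),2)
    cv2.imwrite('pics/'+fn,np.vstack([np.hstack(L[:2]),np.hstack(L[2:4])]))
E
python3 -c "
from h import *
mos([10,11,12,13],'m1.png')"
```

```text
(no output)
```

View pics/m1.png

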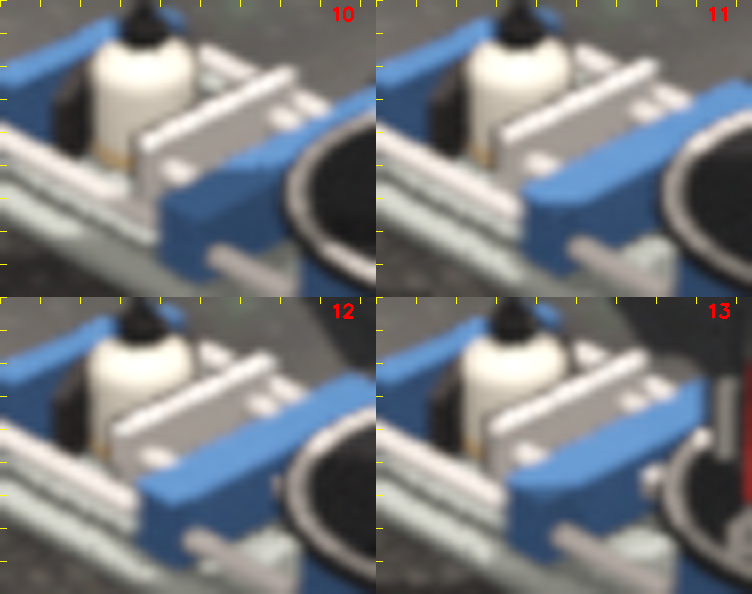

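Request:
drive_tool(series=[{"x":0.02,"y":0.15,"z":0.01,"yaw":0,"gripper":1},{"x":-0.02,"y":0.26,"z":0.0,"yaw":0,"gripper":1},{"x":-0.06,"y":0.36,"z":0.0,"yaw":0,"gripper":1},{"x":-0.11,"y":0.46,"z":0.0,"yaw":0,"gripper":1},{"x":-0.17,"y":0.57,"z":-0.01,"yaw":0,"gripper":1},{"x":-0.22,"y":0.64,"z":-0.01,"yaw":0,"gripper":1},{"x":-0.25,"y":0.68,"z":-0.01,"yaw":0,"gripper":1},{"x":-0.25,"y":0.68,"z":-0.01,"yaw":0,"gripper":1}])

```text
t: 12.38
eef_pos: [0.4986, -0.1451, 0.1563]
ee_rot: [-177.7, -1.1, -136.9]
wrist_force: [3.8, -9.2, -2.0]
grip_width: 0.0165
```

```bash
python3 -c "
from h import *
look(14)
track(['s%d.png'%i for i in (12,13,14)])
mos([11,12,13,14],'m2.png')
plan(np.array([.07,.15,.22,.3,.37,.45,.5,.5]),.002,.060)"
```

```text
s12.png px -0.25 0.0 score 0.973 bottle shift mm [-0.7  0.3]
s13.png px -0.75 -0.25 score 0.959 bottle shift mm [-1.5  2.1]
s14.png px -0.75 0.0 score 0.957 bottle shift mm [-2.   0.9]
az -167.7 wound 3.686 R 58.4 z 0.1563 F rad,tan,z -1.5 -9.5 -1.5 rot [-177.7   -1.1 -136.9] t 12.4333 w 0.0165
{"x": -0.03, "y": 0.14, "z": 0.00, "yaw": 0, "gripper": 1},
{"x": -0.13, "y": 0.27, "z": -0.00, "yaw": 0, "gripper": 1},
{"x": -0.22, "y": 0.38, "z": -0.01, "yaw": 0, "gripper": 1},
{"x": -0.33, "y": 0.49, "z": -0.02, "yaw": 0, "gripper": 1},
{"x": -0.44, "y": 0.58, "z": -0.02, "yaw": 0, "gripper": 1},
{"x": -0.57, "y": 0.67, "z": -0.03, "yaw": 0, "gripper": 1},
{"x": -0.66, "y": 0.73, "z": -0.03, "yaw": 0, "gripper": 1},
{"x": -0.66, "y": 0.73, "z": -0.03, "yaw": 0, "gripper": 1},
```

View pics/m2.png

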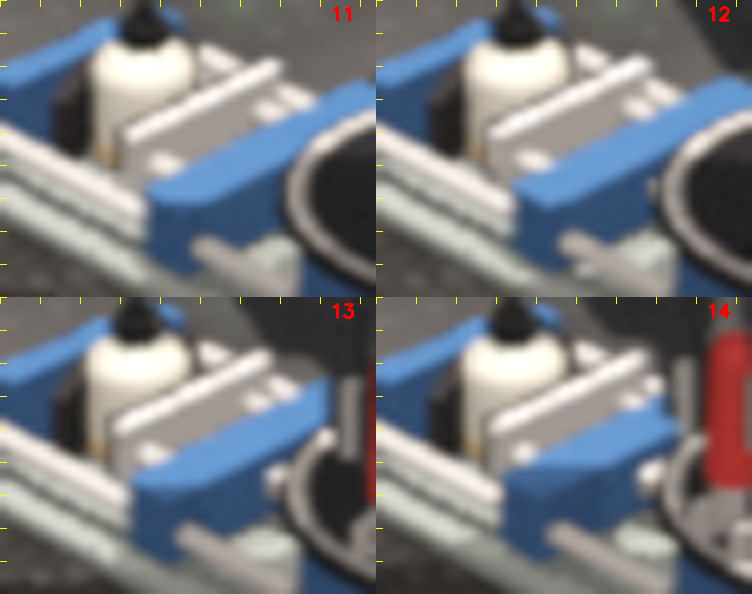

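Request:
drive_tool(series=[{"x":-0.03,"y":0.14,"z":0.0,"yaw":0,"gripper":1},{"x":-0.08,"y":0.21,"z":0.0,"yaw":0,"gripper":1},{"x":-0.13,"y":0.27,"z":0.0,"yaw":0,"gripper":1},{"x":-0.18,"y":0.33,"z":-0.01,"yaw":0,"gripper":1},{"x":-0.22,"y":0.38,"z":-0.01,"yaw":0,"gripper":1},{"x":-0.28,"y":0.44,"z":-0.01,"yaw":0,"gripper":1},{"x":-0.34,"y":0.5,"z":-0.02,"yaw":0,"gripper":1},{"x":-0.34,"y":0.5,"z":-0.02,"yaw":0,"gripper":1}])

```text
t: 13.1
eef_pos: [0.4971, -0.1311, 0.1563]
ee_rot: [-177.3, -1.4, -137.1]
wrist_force: [1.8, -9.3, -1.8]
grip_width: 0.0165
```

```bash
python3 -c "
from h import *
look(15)
track(['s%d.png'%i for i in (13,14,15)])
mos([12,13,14,15],'m3.png')
plan(np.array([.07,.15]),.002,.060)"
```

```text
s13.png px -0.75 -0.25 score 0.959 bottle shift mm [-1.5  2.1]
s14.png px -0.75 0.0 score 0.957 bottle shift mm [-2.   0.9]
s15.png px -0.75 -0.25 score 0.953 bottle shift mm [-1.5  2.1]
az 178.6 wound 3.926 R 58.6 z 0.1562 F rad,tan,z -1.9 -9.4 -2.8 rot [-177.3   -1.4 -137.1] t 13.15 w 0.0167
{"x": -0.07, "y": 0.13, "z": 0.00, "yaw": 0, "gripper": 1},
{"x": -0.19, "y": 0.23, "z": -0.01, "yaw": 0, "gripper": 1},
```

View pics/m3.png

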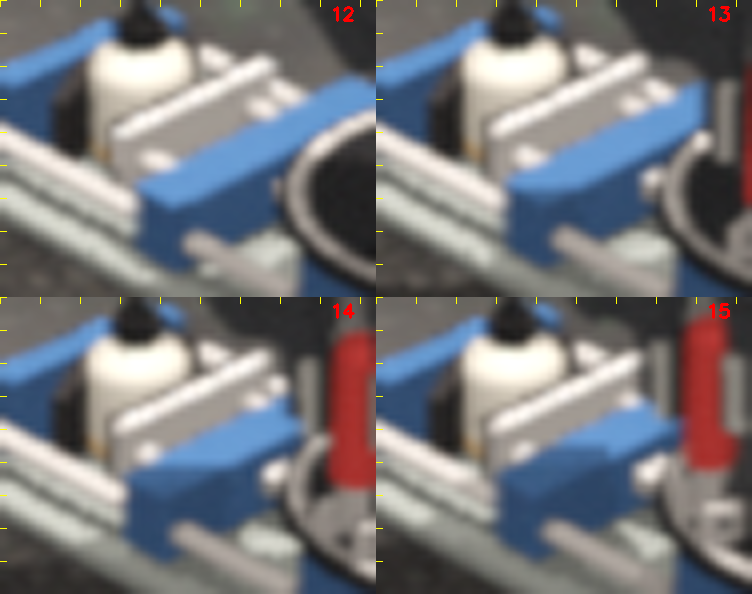

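Request:
drive_tool(series=[{"x":0,"y":0,"z":0,"yaw":0,"gripper":0.8},{"x":0,"y":0,"z":0,"yaw":0,"gripper":0.55},{"x":0,"y":0,"z":0,"yaw":0,"gripper":0.55},{"x":0,"y":0,"z":0,"yaw":0,"gripper":0.55},{"x":0,"y":0,"z":-0.3,"yaw":0,"gripper":0.55},{"x":0,"y":0,"z":-0.8,"yaw":0,"gripper":0.55},{"x":0,"y":0,"z":-1.6,"yaw":0,"gripper":0.55},{"x":0,"y":0,"z":-2.5,"yaw":0,"gripper":0.55}])

```text
t: 13.82
eef_pos: [0.4952, -0.1266, 0.2311]
ee_rot: [-177.4, -1.5, -137.1]
wrist_force: [1.2, -1.0, 0.4]
grip_width: 0.0387
```

Request:
drive_tool(series=[{"x":0,"y":0,"z":-1,"yaw":0,"gripper":0.55},{"x":0,"y":0,"z":-2,"yaw":0,"gripper":0.55},{"x":0,"y":0,"z":-3,"yaw":0,"gripper":0.55},{"x":0,"y":0,"z":-3,"yaw":0,"gripper":0.55},{"x":0,"y":0,"z":-3,"yaw":0,"gripper":0.55},{"x":0,"y":0,"z":-3,"yaw":0,"gripper":0.55},{"x":0,"y":0,"z":-3,"yaw":0,"gripper":0.55},{"x":0,"y":0,"z":-3,"yaw":0,"gripper":0.55}])

```text
t: 14.48
eef_pos: [0.4935, -0.1218, 0.3192]
ee_rot: [-177.6, -1.5, -137.1]
wrist_force: [0.6, -0.5, -0.8]
grip_width: 0.0385
```

```bash
python3 -c "
from h import *
look(16)
track(['s%d.png'%i for i in (14,15,16)])
mos([12,14,15,16],'m4.png')
s,c=snap('wrist','w16.png');s,c=snap('top','t16.png');print(s['t'],s['eef_pos'],s['wrist_force'])"
```

```text
s14.png px -0.75 0.0 score 0.957 bottle shift mm [-2.   0.9]
s15.png px -0.75 -0.25 score 0.953 bottle shift mm [-1.5  2.1]
s16.png px -0.75 -0.25 score 0.958 bottle shift mm [-1.5  2.1]
14.5833 [ 0.49351543 -0.12187127  0.31950524] [ 0.18668675  0.41467863 -0.40555881]
```

View pics/m4.png

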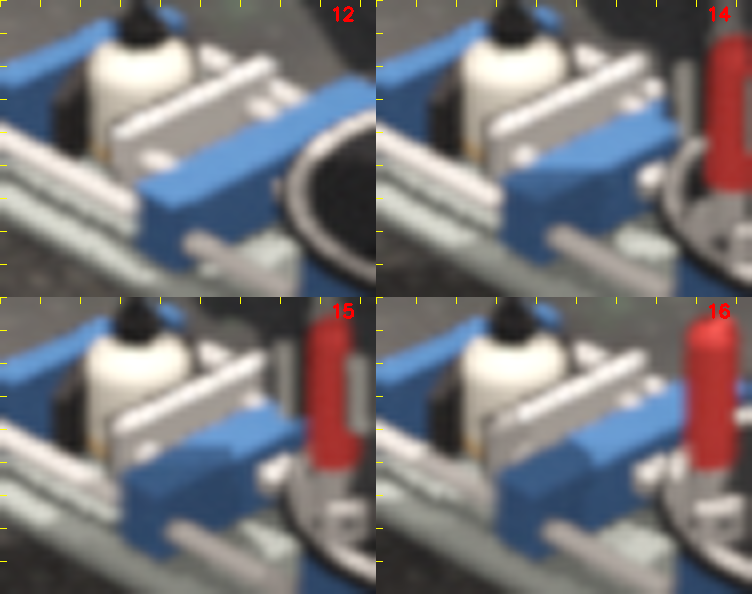

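View pics/s16z.png

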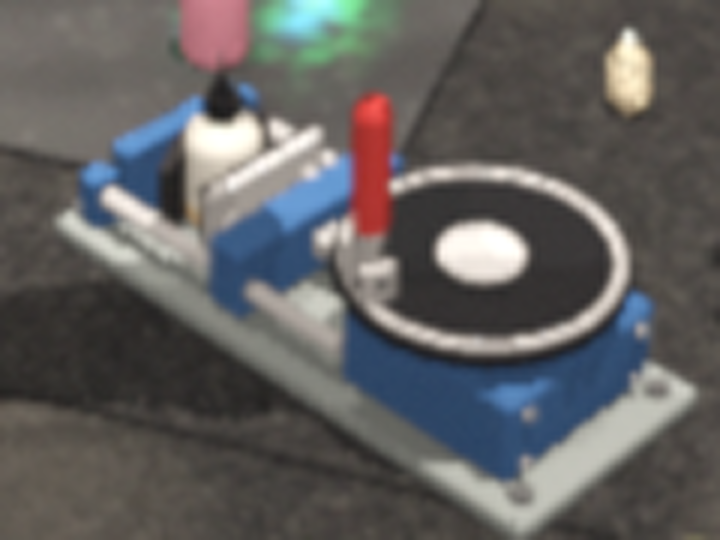

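View pics/w16.png

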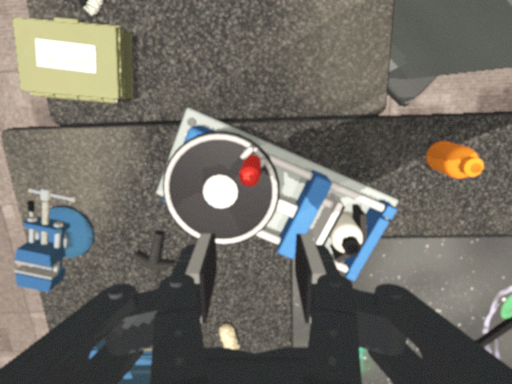

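```bash
python3 -c "
from h import *
s,c=snap('wrist','w17.png')
h=onplane(c,(220,191),.082,s)[0,:2]
p=onplane(c,(249.5,153),.1,s)[0,:2]
for z in (.178,.185):
  e=onplane(c,(249.5,176),z,s)[0,:2];print(z,'end r',np.linalg.norm(e-h),np.degrees(np.arctan2(*(e-h)[::-1])))
print(h,'pivot r',np.linalg.norm(p-h),'az',np.degrees(np.arctan2(*(p-h)[::-1])))
im=cv2.imread('pics/w17.png');cv2.imwrite('pics/w17z.png',cv2.resize(im[110:270,150:400],None,fx=3.2,fy=3.2,interpolation=cv2.INTER_CUBIC))"
```

```text
0.178 end r 0.05893636581337782 179.41474771983295
0.185 end r 0.06051561832996131 -179.72897636584696
[ 0.55471337 -0.13397277] pivot r 0.06038773569211617 az -173.55895163217798
```

View pics/w17z.png

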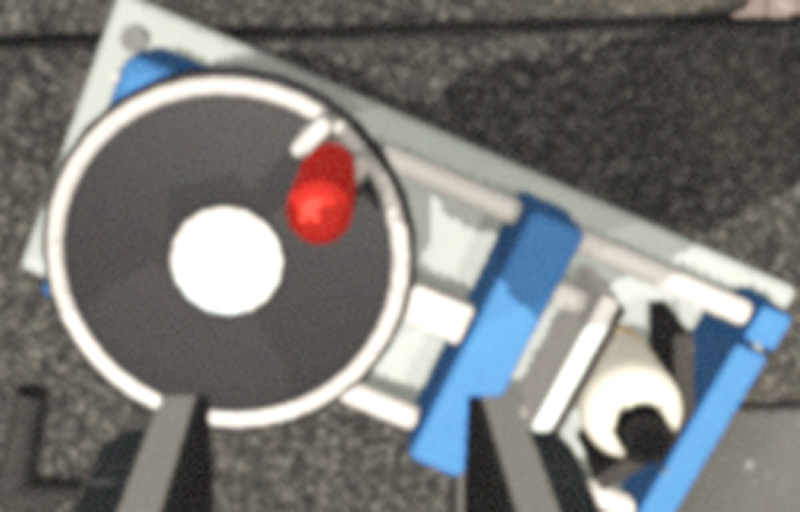

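```bash
python3 -c "
from h import *
print(r.job_done())"
```

```text
the job is handed in; nothing more can be done
None
```

I unfolded the crank handle to its stop and wound the wheel clockwise about 3.9 rad by the gripped handle. I then let go, raised the gripper clear and handed the job in at about 15 s. No verdict was reported.

**Handle:** My first lift left it about 8° short of upright, so I re-gripped it lower and pushed until the force jumped from about 10 to 19 N at the stop. After release the wrist picture put its free end 59 to 60 mm from the wheel's axis. An upright handle would be at 58 mm, so it is standing up.

**Bottle:** It moved about 2.5 mm and then stopped against the V-block. It looks upright in the last pictures.

**Squeeze:** I could only estimate this, and the two estimates differ somewhat, though both fall inside 12 to 45 N:
- The narrowing gap between the sprung pad and the jaw suggests about 1 rad past home, or roughly 26 N.
- The rise in push at the handle, from about 6.5 to 9.4 N, suggests about 0.7 rad past home, or roughly 20 N.

**Other checks:** After the gripper was clear, wrist force was near zero and the bottle and jaw had not shifted. The other things on the bench were never approached. I did not measure their positions again.

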